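Fit the tall brass spacer on the wheel hub in the rally service truck

ROBOT

A 6-joint arm with a two-finger parallel gripper is mounted at the origin on the work surface. World frame = base frame: x ahead of the robot, y to its left, z up, the work surface at z = 0. Lengths are in m, angles in rad, forces in N, time in s.
With the tool pointing down it reaches from about 0.35 to 0.775 m from the base axis. Payload 5.5 kg.
Tool frame: the origin (TCP) lies midway between the tips of the shut fingers; the grasp point (between the pads) lies 19 mm behind it; z points along the fingers, y is the line along which they close (so a half turn about z gives the same grasp; the last joint's range is limited). The gripper opens to 85 mm and grips with 20 to 120 N. Pads are 22 mm wide; open, the fingers measure 114 mm over their backs; the gripper's body (76 mm by 85 mm) begins 54 mm behind the grasp point. The pads swing forward as they close: fully open they stand 13 mm farther back than shut.
Start: joints at [-1.484, 0.313, 0.046, 1.304, 0, 1.431], TCP at [0.129, -0.56, 0.231] pointing down, gripper open.
Joint ranges: [-2.76, 2.76], [-0.86, 1.69], [-1.03, 1.26], [-2.2, 2.34], [-1.47, 1.5], [-3.14, 3.14]. Speed limits (rad/s): [2.57, 2.57, 3.14, 3.14, 3.14, 3.14].

INTERFACE

Orientations are given as a unit quaternion [w, x, y, z].
In Python, from workcell import telemetry, imaging, env gives the robot as it stands. The module is installed in compiled form; this text tells all that it offers.
- The arm moves only by the tool step_arm, never from a script. Its argument "moves" is a list of rows, each a list of 3 entries, a list of its own where there are three numbers: the shift along the tool's x, y, z in mm, then the turn, a rotation vector about the tool's x, y, z in rad, then the finger opening in mm, from 0 to 85.4. A call has 1 to 8 rows; each row is the pose to reach, as a shift and turn from the pose commanded when the call began, along the tool's axes at that moment; what a row does not reach only later rows make up. A row lasts 1/12 s, in which the tool goes at most 41.7 mm and 7.16 degrees, less where a joint would pass 70% of its speed; a pose out of reach is approached as far as the arm can. A call with a gripper value outside its range is refused whole. The fingers move at their own pace and stop on an object; "grip_force" is the grip in N (left out, the last holds). Time passes only in rows, so rows that repeat a pose let the fingers close. It gives the time, the measured TCP pose, the force, the opening and the grip force at its end, in the units of the state.
- telemetry.get_state(): the state, without advancing time (a new reading comes with each control period).
- imaging.read_camera(name): name is "scene" or "top" or "wrist"; returns the picture (400x640x3 uint8, red, green, blue); there is no depth.
- imaging.camera_params(name): a dict with "camera_matrix" (3x3 intrinsics, pixels), "D" ([k1, k2, p1, p2, k3] as OpenCV has them; the pictures are not rectified), "pose" (4x4, takes a point from camera to world coordinates). Camera axes: x right, y up, looking along -z (the intrinsics and any distortion apply to the point x, -y, -z); pixel columns grow to the right and rows downward; lengths in m; the calibration is good to about 2 mm. A picture is of the moment at which its call begins: read the wrist's pose just before it. camera_params takes no time and is no camera call; for the wrist camera it gives the pose at the moment of the call.
- env.hand_in(): hands the job in; it is judged then, once.
The state is a dict: "clock": time; "joint_pos": joint angles; "qvel": joint speeds; "tau": joint torques, N m; "tcp_pos": TCP position; "orientation": TCP orientation; "wrist_force": force on the tool from outside, world axes, zero at the start; "ft_torque": the same for the moment, N m; "finger_gap": finger opening in m; "grip_force": force on a finger pad.
Only numpy, scipy, OpenCV 4.12 (cv2) and the standard library are available. Lean on these libraries where they do the work, as an engineer would, in place of code of your own. Each camera call takes 0.05 s, during which the arm holds its last target. There are 200 camera calls.

TASK

Take the tall brass spacer sleeve out of the sorter tray and slip it over the upright spindle of the wheel hub, lowering it all the way down onto the flange before you let go. Leave the tall steel spacer and the low brass ring where they lie in the tray.

Things in the scene. Friction and masses are not known exactly. Their poses are not given: they have to be found in the camera images.
- brass_spacer: The part to fit: plain brass sleeve, 46 mm outside, 36 mm bore, 45 mm tall, about 0.25 kg. Origin at the centre of its underside, z along its bore (upright). It stands in one of three compartments (which one varies) of a fixed, flat black tray with orange handle; tray floor 3 mm, wall tops 18 mm above the bench, so most of the sleeve stands clear of the walls.
- steel_spacer: Bystander in another compartment: grey steel sleeve of the same size as the brass one (46 mm outside, 45 mm tall). Origin at the centre of its underside, z along its bore. The compartments, 120 mm front to back and 100 mm wide, lie in a left-to-right row (along y, turned by up to 0.3 rad) at 105 mm pitch: fingers closing front to back (along x) have most room.
- brass_ring: Bystander in another compartment: low brass ring, 46 mm outside, 36 mm bore, only 14 mm tall. Origin at the centre of its underside, z along its bore.
- hub: Fixed steel wheel hub, spindle up, on the other side of the robot's centre line from the tray. Round flange, 130 mm across, flat top 40 mm above the bench, dark stud holes flush in it. Dark spindle in its middle, 55 mm tall: 30 mm diameter for the lowest 12 mm, tapering to 10 mm at the top. Origin on the spindle's axis at flange-top level, where the sleeve's underside rests; z up the spindle.
There are look-alikes about, which are no part of the job. Of the things that look like the brass_spacer, take the one that is farthest to the robot's right at the start.

How it is judged:
By the outcome, as a careful person would: the job done as asked, in the order asked, and still so for the second after the job is handed in, with the robot touching nothing.
It also fails if it takes over 35 s, if anything falls off the work surface, if the arm or the gripper's body presses on something with over 40 N, if the wrist force passes 120 N, or if a joint passes its speed limit or range.

## Working session

There is one attempt and no reset: what is moved stays moved. The work goes in short steps, Python scripts to look and compute and a tool call to move; the robot and the scene stay as the last step left them, time stands still between calls to the robot, and variables do not carry over. Pictures are saved under pics/ and viewed, at most 13 in all, crops included, and the job is handed in when it is done.

Besides the shell and the picture viewer there is one more tool, called in YAML: its name, and indented under it one key for each argument. step_arm: Moves the arm, as the interface text tells. Its arguments: {"type":"object","properties":{"moves":{"type":"array"},"grip_force":{"type":"number"}},"required":["moves"]}

```bash
mkdir -p pics
cat > h.py <<'E'
import numpy as np, cv2
from workcell import telemetry, imaging, env
def snap(n,f=None):
    p=imaging.camera_params(n); im=imaging.read_camera(n)
    if f: cv2.imwrite('pics/'+f,im[:,:,::-1])
    return im,p
def ray(p,uv):
    K=np.array(p['camera_matrix']);D=np.array(p['D'],float);T=np.array(p['pose'])
    q=cv2.undistortPoints(np.array(uv,float).reshape(-1,1,2),K,D).reshape(-1,2)
    d=np.c_[q[:,0],-q[:,1],-np.ones(len(q))]@T[:3,:3].T
    return T[:3,3],d
def onz(p,uv,z):
    o,d=ray(p,uv); return o+d*((z-o[2])/d[:,2])[:,None]
E
python3 - <<'E'
from h import *
s,p=snap('scene','s0.png');t,q=snap('top','t0.png')
cv2.imwrite('pics/a.png',np.vstack([s,t])[:,:,::-1][:, :])
for x in(p,q):print(np.round(x['pose'],3),np.round(x['camera_matrix'],1),x['D'])
print(telemetry.get_state())
E
```

```text
[[-0.753 -0.505  0.421  0.943]
 [ 0.658 -0.584  0.476  0.453]
 [ 0.005  0.635  0.772  0.814]
 [ 0.     0.     0.     1.   ]] [[438.4   0.  326.7]
 [  0.  438.4 198.1]
 [  0.    0.    1. ]] [-0.08665661  0.          0.          0.          0.        ]
[[ 1.300e-02  9.720e-01 -2.340e-01  3.000e-01]
 [-1.000e+00  1.200e-02 -4.000e-03 -6.000e-03]
 [-1.000e-03  2.340e-01  9.720e-01  1.054e+00]
 [ 0.000e+00  0.000e+00  0.000e+00  1.000e+00]] [[488.1   0.  321.6]
 [  0.  488.1 192.2]
 [  0.    0.    1. ]] [0.01282587 0.         0.         0.         0.        ]
{'clock': 0.1, 'joint_pos': array([-1.48361256e+00,  3.13919488e-01,  4.51137782e-02,  1.30361810e+00,
       -2.28976476e-05,  1.43116708e+00]), 'qvel': array([ 0.00030156, -0.0013104 ,  0.00374491, -0.00131339,  0.0010444 ,
        0.00065147]), 'tau': array([ 2.56892759e-03, -4.81724739e+01,  2.99245209e+01,  1.26993394e-02,
       -1.36838798e-04,  3.24449758e-06]), 'tcp_pos': array([ 0.12922975, -0.55982441,  0.23051002]), 'orientation': array([-8.13760452e-04,  9.93576041e-01,  1.13163551e-01,  9.89116363e-06]), 'wrist_force': array([-0.31992698, -0.23546613, -0.39142572]), 'ft_torque': array([0.0075546 , 0.04920045, 0.00781271]), 'grip_force': 0.0, 'finger_gap': 0.08520897468176346}
```

View pics/t0.png

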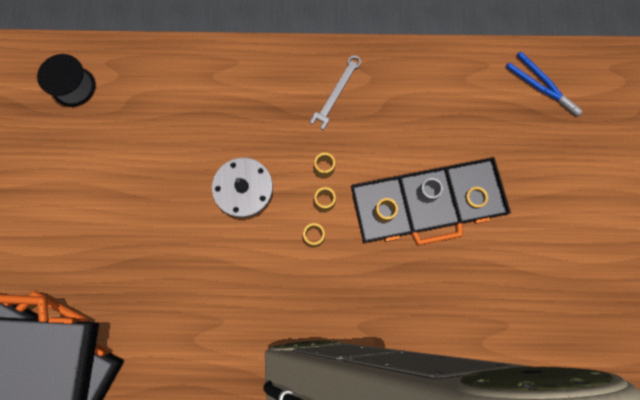

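View pics/s0.png

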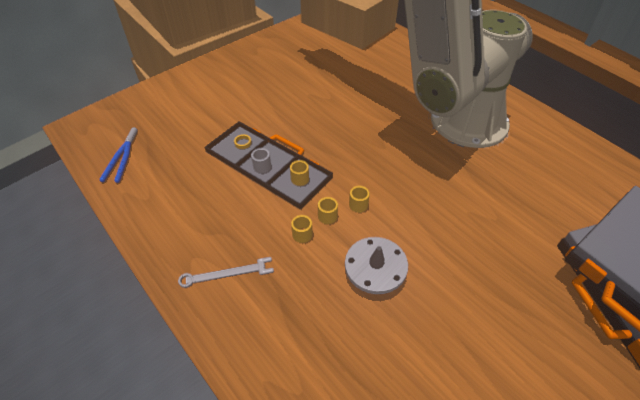

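Run:
```python
from h import *
t=cv2.imread('pics/t0.png');s=cv2.imread('pics/s0.png')
a=cv2.resize(t[145:255,295:515],None,fx=3.6,fy=3.6,interpolation=cv2.INTER_CUBIC)
cv2.imwrite('pics/c1.png',a)
q=imaging.camera_params('top');p=imaging.camera_params('scene')
for im,c in((t,q),(s,p)):
  h=cv2.cvtColor(im,cv2.COLOR_BGR2HSV)
  m=cv2.inRange(h,(18,130,90),(32,255,255))
  n,_,st,ce=cv2.connectedComponentsWithStats(m)
  for i in range(1,n):
    if st[i,4]>40: print(st[i],ce[i].round(1),onz(c,[ce[i]],.04).round(3))
# flange
h=cv2.cvtColor(t,cv2.COLOR_BGR2HSV)
m=cv2.inRange(h,(0,0,110),(180,60,255))[140:235,200:290]
cs,_=cv2.findContours(m,0,2)
k=max(cs,key=cv2.contourArea).reshape(-1,2)+[200,140]
w=onz(q,k,.04);c,r=cv2.minEnclosingCircle(w[:,:2].astype(np.float32));print('flange',c,r,cv2.fitEllipse(w[:,:2].astype(np.float32)))
```

```text
[315 153  20  22 193] [324.4 163.1] [[ 0.609 -0.007  0.04 ]]
[315 187  21  23 203] [324.7 197.9] [[ 0.531 -0.009  0.04 ]]
[466 187  21  21 134] [476.  196.8] [[ 0.538 -0.331  0.04 ]]
[376 199  21  22 163] [386.2 209.1] [[ 0.509 -0.139  0.04 ]]
[303 223  22  23 202] [313.5 234. ] [[0.454 0.014 0.04 ]]
[234 134  17  15 130] [242.2 141. ] [[ 0.56 -0.31  0.04]]
[290 160  19  26 404] [299.1 172. ] [[ 0.518 -0.129  0.04 ]]
[350 186  19  27 434] [358.7 198.3] [[0.466 0.024 0.04 ]]
[318 197  20  27 450] [327.3 209.7] [[0.542 0.002 0.04 ]]
[291 215  21  28 468] [301.6 228. ] [[0.617 0.003 0.04 ]]
flange (0.5540546178817749, 0.16915050148963928) 0.06542662531137466 ((0.5542861223220825, 0.16917993128299713), (0.12767499685287476, 0.12819461524486542), 101.99181365966797)
```

View pics/c1.png

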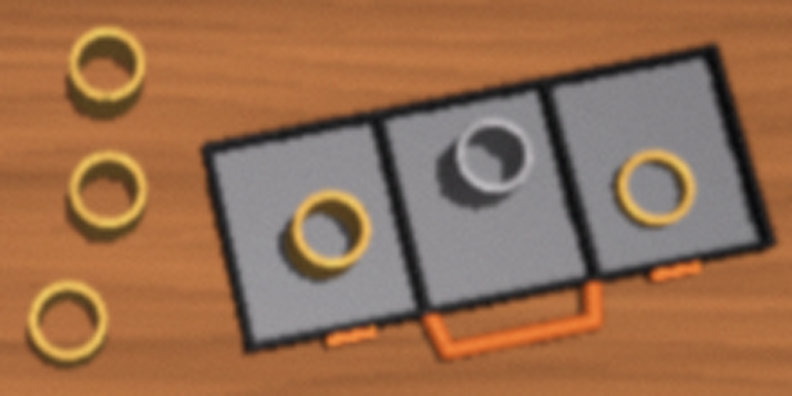

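The look-alikes in the top view are tall brass sleeves at (324,163), (325,198), (313,234) on the bench and (387,209) in the tray. The brass at (477,197) is the low ring and (432,189) is steel. The one at (387,209) is in the tray and is the farthest right of the tall brass sleeves, and the crop confirms it. The flange comes out at r = 65 mm, which matches the 130 mm given. I'm moving to a point above the sleeve.

step_arm:
  moves:
    - [[232,-162,15],[0,0,-0.77],70]
    - [[232,-162,15],[0,0,-0.77],70]
    - [[232,-162,15],[0,0,-0.77],70]
    - [[232,-162,15],[0,0,-0.77],70]
    - [[232,-162,15],[0,0,-0.77],70]
    - [[232,-162,15],[0,0,-0.77],70]
    - [[232,-162,15],[0,0,-0.77],70]
    - [[232,-162,15],[0,0,-0.77],70]

```text
clock: 0.77
tcp_pos: [0.3214, -0.3452, 0.2158]
orientation: [-0.001, 0.877, 0.481, 0.001]
wrist_force: [-0.9, 0.3, -0.3]
finger_gap: 0.0699
grip_force: 0.0
```

```bash
cat >> h.py <<'E'
from scipy.spatial.transform import Rotation as Ro
def go(x,y,z,yaw):   # yaw = direction of tool y; tool straight down
    s=telemetry.get_state();w=s['orientation'];R=Ro.from_quat([w[1],w[2],w[3],w[0]])
    c,n=np.cos(yaw),np.sin(yaw)
    G=Ro.from_matrix(np.array([[-n,c,0],[c,n,0],[0,0,-1]]).T)
    G=Ro.from_matrix(np.c_[[-n,c,0],[c,n,0],[0,0,-1]])
    print('t',s['clock'],'tcp',s['tcp_pos'].round(4),'F',s['wrist_force'].round(1),'gap',s['finger_gap'],'grip',s['grip_force'],'j',s['joint_pos'].round(2))
    print('shift mm',(R.inv().apply(np.array([x,y,z])-s['tcp_pos'])*1e3).round(1),'turn',(R.inv()*G).as_rotvec().round(4))
E
sed -i '/\.T)$/d' h.py
python3 - <<'E'
from h import *
q=imaging.camera_params('top')
print(onz(q,[[386.9,208.9]],.048))
go(.509,-.14,.15,.196)
E
```

```text
[[ 0.50755135 -0.13970932  0.048     ]]
t 0.7667 tcp [ 0.3214 -0.3452  0.2158] F [-0.9  0.3 -0.3] gap 0.06992859564797857 grip 0.0 j [-0.99  0.12 -0.24  1.22  0.    1.14]
shift mm [273.7  48.2  66.5] turn [-3.000e-04 -3.100e-03 -7.627e-01]
```

step_arm:
  moves:
    - [[274,48,66],[0,-0.003,-0.763],70]
    - [[274,48,66],[0,-0.003,-0.763],70]
    - [[274,48,66],[0,-0.003,-0.763],70]
    - [[274,48,66],[0,-0.003,-0.763],70]
    - [[274,48,66],[0,-0.003,-0.763],70]
    - [[274,48,66],[0,-0.003,-0.763],70]
    - [[274,48,66],[0,-0.003,-0.763],70]
    - [[274,48,66],[0,-0.003,-0.763],70]

```text
clock: 1.43
tcp_pos: [0.5104, -0.142, 0.1482]
orientation: [-0.0, 0.635, 0.773, -0.001]
wrist_force: [0.2, -0.2, -0.7]
finger_gap: 0.0698
grip_force: 0.0
```

Run:
```python
from h import *
im,p=snap('wrist','w1.png');np.set_printoptions(suppress=True)
print(np.round(p['pose'],3),np.round(p['camera_matrix'],0),p['D'])
go(.508,-.14,.012,.196)
```

```text
[[ 0.981 -0.186 -0.059  0.494]
 [ 0.195  0.932  0.305 -0.064]
 [-0.002 -0.311  0.95   0.29 ]
 [ 0.     0.     0.     1.   ]] [[281.   0. 316.]
 [  0. 281. 199.]
 [  0.   0.   1.]] [-0.02144479  0.          0.          0.          0.        ]
t 1.4833 tcp [ 0.5088 -0.1439  0.1487] F [-0.5 -0.7  0.1] gap 0.06990944799918726 grip 0.0 j [-0.43  0.27 -0.23  1.08 -0.    0.95]
shift mm [  4.1   0.4 136.7] turn [-0.003   0.0014 -0.0024]
```

View pics/w1.png

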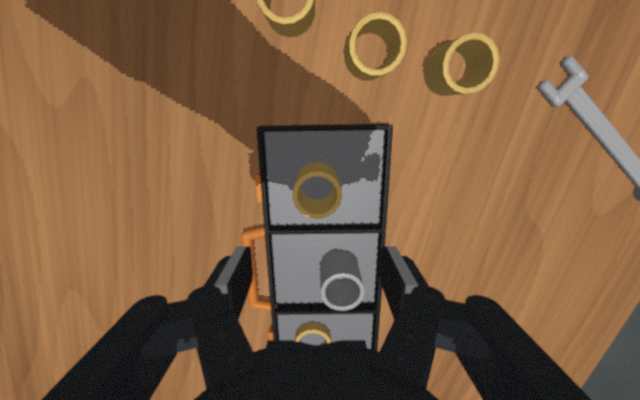

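The wrist view shows the brass sleeve at about (317,193) in the first compartment, with the steel one at (342,290) and the ring at (313,333). I'll measure the rim by casting its outline onto the plane z = 48 mm.

Run:
```python
from h import *
im,p=snap('wrist')
h=cv2.cvtColor(im,cv2.COLOR_RGB2HSV)
m=cv2.inRange(h,(14,90,40),(34,255,255));m[:130]=0;m[230:]=0;m[:,:280]=0;m[:,360:]=0
k=max(cv2.findContours(m,0,2)[0],key=cv2.contourArea).reshape(-1,2)
print(k.min(0),k.max(0))
lo=k[k[:,1]>=190].astype(float)
w=onz(p,lo,.048)
A=np.c_[2*w[:,:2],np.ones(len(w))];b=(w[:,:2]**2).sum(1);s=np.linalg.lstsq(A,b,rcond=None)[0]
print('circle',s[:2],np.sqrt(s[2]+s[0]**2+s[1]**2),len(lo))
c=cv2.resize(im[120:250,240:400],None,fx=5,fy=4.6)
cv2.imwrite('pics/c2.png',c[:,:,::-1])
go(.508,-.14,.012,.196)
```

```text
[295 161] [343 215]
circle [ 0.50953401 -0.13801457] 0.021380084517001744 31
t 1.5333 tcp [ 0.508  -0.1452  0.1493] F [-1.3 -0.7  0.1] gap 0.07043916146797995 grip 0.0 j [-0.43  0.26 -0.23  1.08 -0.    0.95]
shift mm [  5.4   1.4 137.3] turn [-0.0031  0.0021 -0.0046]
```

View pics/c2.png

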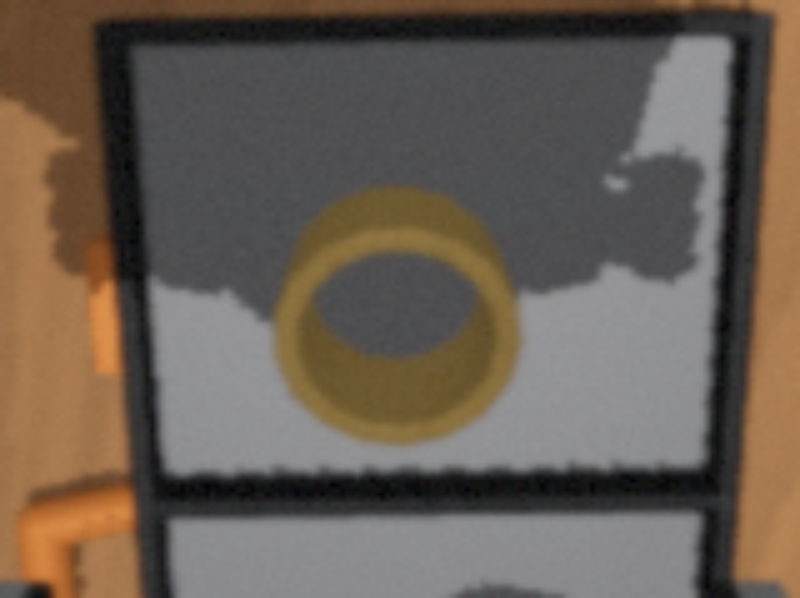

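step_arm:
  moves:
    - [[6,2,40],[-0.003,0.002,-0.005],68]
    - [[6,2,70],[-0.003,0.002,-0.005],68]
    - [[6,2,70],[-0.003,0.002,-0.005],68]
    - [[6,2,70],[-0.003,0.002,-0.005],68]

```text
clock: 1.87
tcp_pos: [0.5067, -0.1408, 0.0795]
orientation: [-0.001, 0.636, 0.772, -0.0]
wrist_force: [1.1, -0.6, -0.1]
finger_gap: 0.068
grip_force: 0.0
```

Run:
```python
from h import *
go(.5087,-.1388,.012,.196)
```

```text
t 1.8667 tcp [ 0.5067 -0.1408  0.0795] F [ 1.1 -0.6 -0.1] gap 0.06802560780679473 grip 0.0 j [-0.42  0.32 -0.34  0.92  0.    0.96]
shift mm [ 1.5  2.5 67.5] turn [-0.0017 -0.0013 -0.0043]
```

step_arm:
  moves:
    - [[1.5,2.5,25],[-0.002,-0.001,-0.004],68]
    - [[1.5,2.5,48],[-0.002,-0.001,-0.004],68]
    - [[1.5,2.5,62],[-0.002,-0.001,-0.004],66]
    - [[1.5,2.5,67],[-0.002,-0.001,-0.004],66]
    - [[1.5,2.5,67],[-0.002,-0.001,-0.004],66]
    - [[1.5,2.5,67],[-0.002,-0.001,-0.004],66]

```text
clock: 2.37
tcp_pos: [0.5122, -0.1394, 0.0151]
orientation: [0.003, 0.634, 0.773, 0.001]
wrist_force: [-0.3, 0.5, 0.3]
finger_gap: 0.066
grip_force: 0.0
```

Run:
```python
from h import *
go(.5087,-.1388,.012,.196)
im,p=snap('wrist');cv2.imwrite('pics/w3.png',im[100:400,120:520,::-1])
```

```text
t 2.3667 tcp [ 0.5122 -0.1394  0.0151] F [-0.3  0.5  0.3] gap 0.06603156002010478 grip 0.0 j [-0.42  0.39 -0.41  0.76  0.    0.96]
shift mm [ 1.3 -3.3  3. ] turn [0.0058 0.0033 0.001 ]
```

View pics/w3.png

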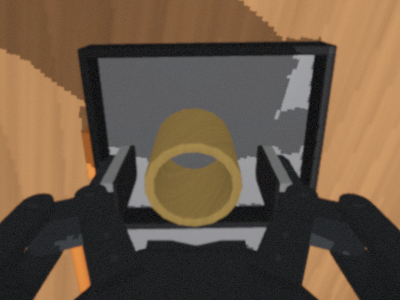

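The sleeve at crop (194,185) stands between the pads, which are at about 133 and 260, slightly to the left. I'll shift 3 mm and close.

step_arm:
  moves:
    - [[1,-3,2],[0.004,0.003,0],60]
    - [[1,-3,2],[0.004,0.003,0],50]
    - [[1,-3,2],[0.004,0.003,0],42]
    - [[1,-3,2],[0.004,0.003,0],42]
    - [[1,-3,2],[0.004,0.003,0],42]
    - [[1,-3,2],[0.004,0.003,0],42]
  grip_force: 40

```text
clock: 2.92
tcp_pos: [0.5087, -0.1382, 0.0124]
orientation: [0.0, 0.634, 0.774, 0.001]
wrist_force: [-0.7, -0.3, 5.6]
finger_gap: 0.0444
grip_force: 40.9
```

Run:
```python
from h import *
for i in range(4):
  go(.5087,-.1388,.15,.196); imaging.read_camera('top')
```

```text
t 2.9167 tcp [ 0.5087 -0.1382  0.0124] F [-0.7 -0.3  5.6] gap 0.04435713796986317 grip 40.91159641742706 j [-0.42  0.39 -0.42  0.76  0.    0.95]
shift mm [-6.000e-01  1.000e-01 -1.376e+02] turn [ 0.0012 -0.0001  0.002 ]
t 2.9667 tcp [ 0.5086 -0.1382  0.0124] F [-0.6  0.8  5.9] gap 0.04428557273722258 grip 40.915890354663134 j [-0.42  0.39 -0.42  0.76  0.    0.95]
shift mm [-6.000e-01  1.000e-01 -1.376e+02] turn [ 0.0012 -0.0001  0.0021]
t 3.0167 tcp [ 0.5087 -0.1382  0.0124] F [-1.2  1.1  5.3] gap 0.04429956336679042 grip 40.91767623089254 j [-0.42  0.39 -0.42  0.76  0.    0.95]
shift mm [-6.000e-01  1.000e-01 -1.376e+02] turn [ 0.0012 -0.0001  0.0021]
t 3.0667 tcp [ 0.5086 -0.1382  0.0124] F [-0.9  0.   4.9] gap 0.04462377158729303 grip 40.91868381947279 j [-0.42  0.39 -0.42  0.76  0.    0.95]
shift mm [-6.000e-01  1.000e-01 -1.376e+02] turn [ 0.0012 -0.0001  0.0021]
```

step_arm:
  moves:
    - [[0,0,-10],[0,0,0],40]
    - [[0,0,-30],[0,0,0],40]
    - [[0,0,-60],[0,0,0],40]
    - [[0,0,-95],[0,0,0],40]
    - [[0,0,-120],[0,0,0],40]
    - [[0,0,-140],[0,0,0],40]
    - [[0,0,-140],[0,0,0],40]
    - [[0,0,-140],[0,0,0],40]
  grip_force: 60

```text
clock: 3.78
tcp_pos: [0.5086, -0.1383, 0.1524]
orientation: [0.001, 0.634, 0.774, 0.001]
wrist_force: [-0.1, -0.5, -2.3]
finger_gap: 0.0442
grip_force: 61.8
```

Run:
```python
from h import *
im,p=snap('wrist');cv2.imwrite('pics/w4.png',im[100:400,120:520,::-1]);cv2.imwrite('pics/w4f.png',im[:,:,::-1])
np.save('p4.npy',p['pose'])
q=imaging.camera_params('top')
print('hub tip check: spindle top px (242,184.5):',onz(q,[[241.5,185.5]],.095))
go(.554,.169,.16,.196)
```

```text
hub tip check: spindle top px (242,184.5): [[0.54248055 0.16034892 0.095     ]]
t 3.8333 tcp [ 0.5077 -0.1379  0.1509] F [ 0.3  0.7 -2.6] gap 0.04406401812710365 grip 61.7545308375702 j [-0.42  0.26 -0.23  1.08  0.    0.95]
shift mm [291.8 105.8  -8.7] turn [-0.0004 -0.0014  0.0021]
```

View pics/w4.png

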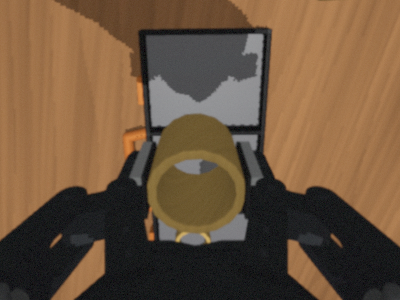

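The sleeve is held upright at crop (195,190), and the wrist force shows its weight of 2.4 N. Next I'll refine the hub centre and the sleeve's offset from the TCP.

Run:
```python
from h import *
def circ(w):
    A=np.c_[2*w[:,:2],np.ones(len(w))];s=np.linalg.lstsq(A,(w[:,:2]**2).sum(1),rcond=None)[0]
    return s[:2].round(4),np.sqrt(s[2]+s[0]**2+s[1]**2).round(4)
for f,c,(x0,x1,y0,y1) in(('t0','top',(205,280,150,225)),('s0','scene',(335,418,230,305))):
    im=cv2.imread(f'pics/{f}.png');p=imaging.camera_params(c)
    g=cv2.resize(cv2.cvtColor(im,7-1)[y0:y1,x0:x1],None,fx=4,fy=4,interpolation=cv2.INTER_CUBIC)
    m=(g<85).astype(np.uint8);n,_,st,ce=cv2.connectedComponentsWithStats(m)
    pts=np.array([ce[i] for i in range(1,n) if 120<st[i,4]<900])
    uv=(pts+.5)/4-.5+[x0,y0];print(c,uv.round(1).tolist(),[int(a) for a in st[1:,4]])
    for i in range(len(uv)): print(onz(p,uv[i:i+1],.04).round(4)[0][:2])
    if len(uv)>=3: print('studs',circ(onz(p,uv,.04)))
# held sleeve rim
im=cv2.imread('pics/w4f.png');p=imaging.camera_params('wrist')
h=cv2.cvtColor(im,40);m=cv2.inRange(h,(14,90,40),(34,255,255));m[:200]=0;m[335:]=0;m[:,:262]=0;m[:,368:]=0
k=max(cv2.findContours(m,0,2)[0],key=cv2.contourArea).reshape(-1,2)
lo=k[(k[:,1]>=292)&(k[:,1]<334)].astype(float);print(k.min(0),k.max(0),len(lo))
s=telemetry.get_state()['tcp_pos']
print('sleeve',circ(onz(p,lo,s[2]+.0356)),s)
```

```text
top [[232.7, 164.8], [260.2, 170.4], [217.4, 188.3], [262.2, 198.0], [235.4, 209.2]] [279, 253, 2390, 289, 2293, 287, 285, 19]
[0.6025 0.1912]
[0.5906 0.1312]
[0.5496 0.2212]
[0.5295 0.1244]
[0.5044 0.1801]
studs (array([0.5553, 0.1695]), np.float64(0.052))
scene [[369.7, 241.6], [396.9, 251.7], [350.9, 259.9], [396.3, 277.5], [367.1, 282.8]] [250, 3264, 273, 311, 5219, 335, 375]
[0.5306 0.1254]
[0.5056 0.1808]
[0.5916 0.1321]
[0.551  0.2219]
[0.6035 0.1918]
studs (array([0.5564, 0.1703]), np.float64(0.0518))
[264 214] [365 334] 101
sleeve (array([ 0.5051, -0.1423]), np.float64(0.0216)) [ 0.50765526 -0.13786685  0.15093752]
```

Run:
```python
from h import *
p=imaging.camera_params('wrist');s=telemetry.get_state()['tcp_pos']
T=np.array(p['pose']);z=s[2]+.0356
for c in [(316,290.5),(316,292),(268,290),(364,290),(316,335),(275,292),(357,292),(316,262),(316,322)]:
    d=onz(p,[c],z)[0]-s; print(c,'tool x,y mm',(1e3*np.array([-.195*d[0]+.981*d[1],.981*d[0]+.195*d[1]])).round(1))
im=cv2.imread('pics/w4f.png');cv2.imwrite('pics/c4.png',cv2.resize(im[200:350,240:400],None,fx=4,fy=4))
go(.5556,.1697,.16,.196)
```

```text
(316, 290.5) tool x,y mm [ 2.  -0.6]
(316, 292) tool x,y mm [ 1.2 -0.6]
(268, 290) tool x,y mm [  2.2 -22.1]
(364, 290) tool x,y mm [ 2.3 20.8]
(316, 335) tool x,y mm [-23.   -0.5]
(275, 292) tool x,y mm [  1.2 -19. ]
(357, 292) tool x,y mm [ 1.3 17.8]
(316, 262) tool x,y mm [16.5 -0.7]
(316, 322) tool x,y mm [-15.4  -0.6]
t 3.8333 tcp [ 0.5077 -0.1379  0.1509] F [ 0.3  0.7 -2.6] gap 0.04406401812710365 grip 61.7545308375702 j [-0.42  0.26 -0.23  1.08  0.    0.95]
shift mm [292.1 107.5  -8.7] turn [-0.0004 -0.0014  0.0021]
```

View pics/c4.png

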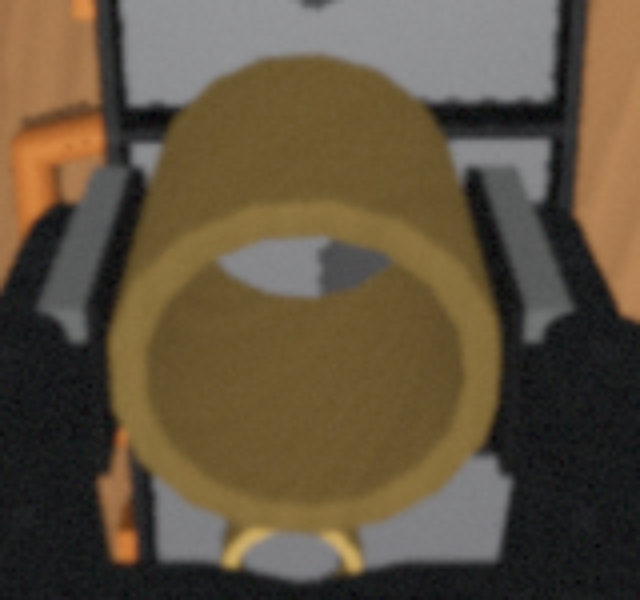

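The rim spans cols 110–500 and rows 202–530 in the crop. That puts the sleeve's axis within about 1 mm of the TCP. Now I'll carry it over the hub.

step_arm:
  moves:
    - [[20,7,-5],[0,-0.001,0.002],40]
    - [[60,22,-9],[0,-0.001,0.002],40]
    - [[100,37,-9],[0,-0.001,0.002],40]
    - [[140,52,-9],[0,-0.001,0.002],40]
    - [[178,66,-9],[0,-0.001,0.002],40]
    - [[217,80,-9],[0,-0.001,0.002],40]
    - [[256,94,-9],[0,-0.001,0.002],40]
    - [[292,107.5,-9],[0,-0.001,0.002],40]

```text
clock: 4.5
tcp_pos: [0.5543, 0.1714, 0.1582]
orientation: [-0.002, 0.634, 0.773, -0.002]
wrist_force: [1.1, -1.3, -1.3]
finger_gap: 0.0439
grip_force: 61.8
```

step_arm:
  moves:
    - [[0,0,0],[0,0,0],40]
    - [[0,0,0],[0,0,0],40]
    - [[0,0,0],[0,0,0],40]
    - [[0,0,0],[0,0,0],40]
    - [[0,0,0],[0,0,0],40]
    - [[0,0,0],[0,0,0],40]

```text
clock: 5.0
tcp_pos: [0.5559, 0.1679, 0.1604]
orientation: [-0.0, 0.635, 0.772, -0.0]
wrist_force: [-0.4, 0.3, -3.0]
finger_gap: 0.0438
grip_force: 61.9
```

Run:
```python
from h import *
im,p=snap('wrist');s,_=snap('scene')
a=cv2.resize(im[200:350,240:400],(400,400));b=cv2.resize(s[170:330,310:470],(400,400))
cv2.imwrite('pics/c5.png',np.hstack([a,b])[:,:,::-1])
go(.5556,.1697,.16,.196)
```

```text
t 5.1 tcp [0.5561 0.1682 0.1607] F [ 0.4 -0.4 -2.2] gap 0.04391952585144976 grip 61.9251820916179 j [ 0.16  0.35 -0.07  1.15  0.    1.53]
shift mm [ 1.5 -0.2  0.7] turn [-0.0001 -0.0001 -0.0018]
```

View pics/c5.png

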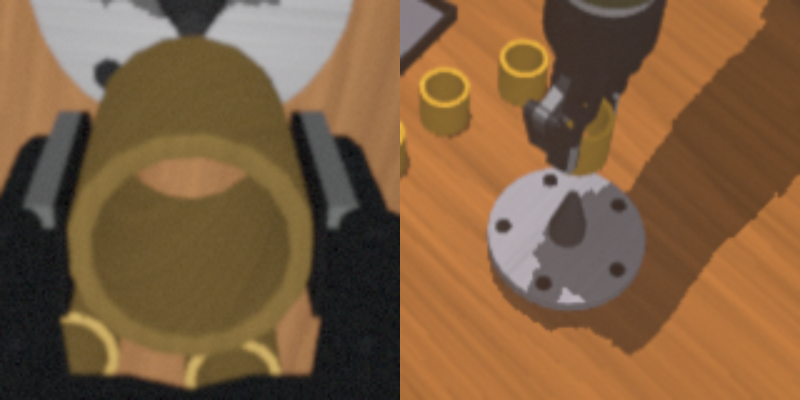

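The held sleeve sits squarely between the pads and its centre line matches the spindle direction. I'll correct 1.5 mm and lower until it has engaged the spindle tip.

step_arm:
  moves:
    - [[1.5,0,10],[0,0,-0.002],40]
    - [[1.5,0,25],[0,0,-0.002],40]
    - [[1.5,0,40],[0,0,-0.002],40]
    - [[1.5,0,55],[0,0,-0.002],40]
    - [[1.5,0,65],[0,0,-0.002],40]
    - [[1.5,0,70],[0,0,-0.002],40]
    - [[1.5,0,70],[0,0,-0.002],40]
    - [[1.5,0,70],[0,0,-0.002],40]

```text
clock: 5.77
tcp_pos: [0.5557, 0.1708, 0.0906]
orientation: [-0.0, 0.634, 0.774, -0.0]
wrist_force: [-0.1, 0.2, -1.9]
finger_gap: 0.0443
grip_force: 61.9
```

Run:
```python
from h import *
im,p=snap('wrist');s,_=snap('scene')
a=cv2.resize(im[200:350,240:400],(400,400));b=cv2.resize(s[170:330,310:470],(400,400))
cv2.imwrite('pics/c6.png',np.hstack([a,b])[:,:,::-1])
go(.5556,.1697,.0494,.196)
```

```text
t 5.8667 tcp [0.5564 0.1709 0.0915] F [ 0.8  0.5 -2.2] gap 0.04393092257522226 grip 61.92963463083288 j [ 0.16  0.4  -0.18  0.99  0.    1.53]
shift mm [-1.1 -1.1 42.1] turn [ 0.0016 -0.0001  0.002 ]
```

View pics/c6.png

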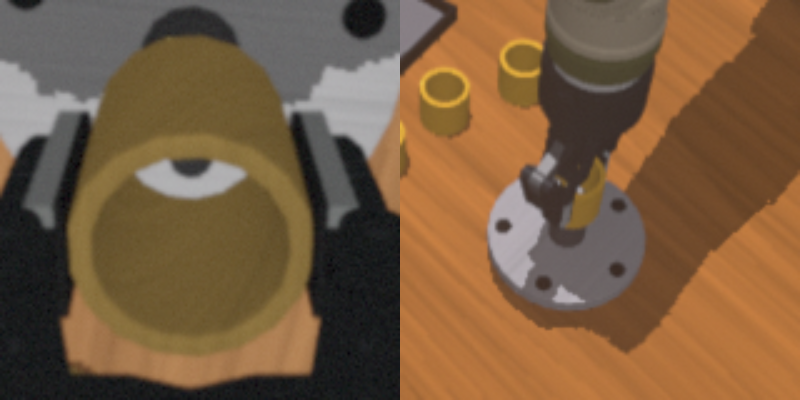

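The spindle tip shows through the bore at (190,165), centred, so the sleeve is engaged. I'll lower gently from here.

step_arm:
  moves:
    - [[-1,-1,6],[0,0,0],40]
    - [[-1,-1,12],[0,0,0],40]
    - [[-1,-1,18],[0,0,0],40]
    - [[-1,-1,24],[0,0,0],40]
    - [[-1,-1,29],[0,0,0],40]
    - [[-1,-1,33],[0,0,0],40]
    - [[-1,-1,35],[0,0,0],40]
    - [[-1,-1,35],[0,0,0],40]

```text
clock: 6.53
tcp_pos: [0.5544, 0.1696, 0.0548]
orientation: [-0.001, 0.634, 0.774, -0.0]
wrist_force: [-0.4, -0.8, -2.6]
finger_gap: 0.0441
grip_force: 61.9
```

Run:
```python
from h import *
go(.5556,.1697,.0494,.196)
imaging.read_camera('top');imaging.read_camera('top');imaging.read_camera('top');go(.5556,.1697,.0494,.196)
```

```text
t 6.5333 tcp [0.5544 0.1696 0.0548] F [-0.4 -0.8 -2.6] gap 0.04410098846329732 grip 61.92993255248439 j [ 0.16  0.43 -0.23  0.91  0.    1.53]
shift mm [-0.1  1.2  5.4] turn [-0.0014 -0.0002  0.002 ]
t 6.6833 tcp [0.5551 0.1697 0.0558] F [-0.4 -0.5 -2. ] gap 0.043751579168290096 grip 61.929811745576444 j [ 0.16  0.43 -0.23  0.91  0.    1.53]
shift mm [-0.1  0.5  6.4] turn [ 0.0003 -0.0001  0.002 ]
```

No lateral contact. For the last few millimetres I'll go in small steps and watch for the flange contact.

step_arm:
  moves:
    - [[0,0.5,1.5],[0,0,0],40]
    - [[0,0.5,3],[0,0,0],40]
    - [[0,0.5,4.5],[0,0,0],40]
    - [[0,0.5,5.5],[0,0,0],40]
    - [[0,0.5,6],[0,0,0],40]
    - [[0,0.5,6],[0,0,0],40]

```text
clock: 7.18
tcp_pos: [0.5553, 0.1698, 0.0496]
orientation: [-0.0, 0.634, 0.774, -0.0]
wrist_force: [-0.3, -0.0, -1.1]
finger_gap: 0.0438
grip_force: 62.1
```

step_arm:
  moves:
    - [[0,0,0.5],[0,0,0],40]
    - [[0,0,0.8],[0,0,0],40]
    - [[0,0,0.8],[0,0,0],40]

```text
clock: 7.43
tcp_pos: [0.5554, 0.1697, 0.0495]
orientation: [0.0, 0.634, 0.774, 0.0]
wrist_force: [-3.3, -0.1, 5.0]
finger_gap: 0.0442
grip_force: 62.8
```

Flange contact comes at z = 49.5 mm, where 49.4 was predicted, with Fz rising to +5 N. The sleeve is seated, so I'll release and rise.

step_arm:
  moves:
    - [[0,0,0],[0,0,0],48]
    - [[0,0,0],[0,0,0],56]
    - [[0,0,0],[0,0,0],66]
    - [[0,0,0],[0,0,0],66]
    - [[0,0,0],[0,0,0],66]
    - [[0,0,0],[0,0,0],66]

```text
clock: 7.93
tcp_pos: [0.5554, 0.1698, 0.0487]
orientation: [-0.0, 0.634, 0.774, -0.0]
wrist_force: [0.5, -0.8, 1.1]
finger_gap: 0.0663
grip_force: 0.0
```

step_arm:
  moves:
    - [[0,0,-15],[0,0,0],66]
    - [[0,0,-35],[0,0,0],66]
    - [[0,0,-60],[0,0,0],66]
    - [[0,0,-90],[0,0,0],66]
    - [[0,0,-120],[0,0,0],66]
    - [[-30,0,-130],[0,0,0],66]
    - [[-60,0,-130],[0,0,0],66]
    - [[-60,0,-130],[0,0,0],66]

```text
clock: 8.6
tcp_pos: [0.5692, 0.1073, 0.1802]
orientation: [0.002, 0.635, 0.772, 0.0]
wrist_force: [-0.6, 0.0, -0.4]
finger_gap: 0.0662
grip_force: 0.0
```

Run:
```python
from h import *
go(.5,.1,.2,.196)
s,_=snap('scene');w,_=snap('wrist')
b=cv2.resize(s[110:330,200:440],(400,400));a=cv2.resize(w,(400,250));a=np.vstack([a,np.zeros((150,400,3),np.uint8)])
cv2.imwrite('pics/c7.png',np.hstack([a,b])[:,:,::-1])
```

```text
t 8.6 tcp [0.5692 0.1073 0.1802] F [-0.6  0.  -0.4] gap 0.06615078462507015 grip 0.0 j [ 0.05  0.34 -0.05  1.18 -0.    1.43]
shift mm [  6.2 -69.2 -20. ] turn [ 0.0031  0.0023 -0.0015]
```

View pics/c7.png

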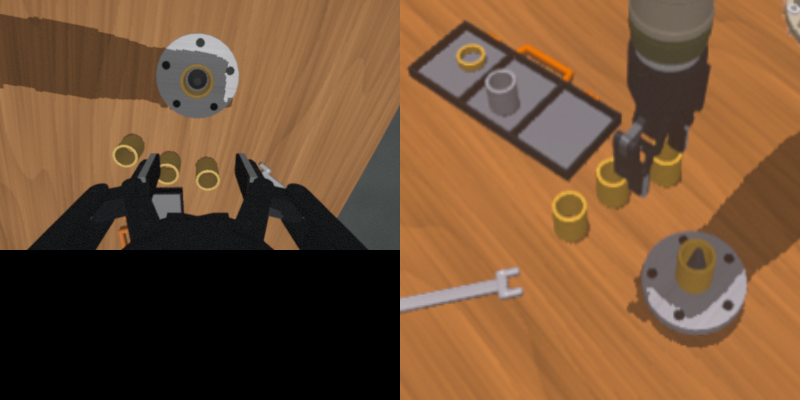

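The sleeve stands flat on the flange around the spindle (right half, (695,265)). The steel spacer and the ring are undisturbed in the tray, and the gripper is clear.

```bash
python3 -c "
from workcell import env
print(env.hand_in())"
```

```text
the job is handed in; nothing more can be done
None
```

The brass spacer from the tray is seated on the hub flange over the spindle and released, the steel spacer and the low ring are still in the tray, and the job is handed in after about 9 s of robot time.

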